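Nudge the roller cradle home in the corner stop

TASK

Push the wooden cradle, with the roller lying in it, along the bench into the steel corner stop by the grinder, until its long far side is flush against the long bar and its right end is against the short bar. Push on the cradle only, with the outside of the fingers: keep it flat on the bench, do not touch the freshly glued roller, and leave everything else where it is. Finish with the arm clear.

Things in the scene. Friction and masses are not known exactly. Their poses are not given: they have to be found in the camera images.
- cradle: Loose pine trough block, 90 (x) by 230 (y, its length) by 36 mm high, 0.6 to 0.9 kg with the roller; origin: centre of its underside. Trough 38 mm wide along y, floor 14 mm up; side walls 26 mm thick, end walls 12 mm. Starts about 40 to 120 mm short of both bars, up to 0.2 rad askew to them. Slides with friction (2 to 7 N; first knock up to 20 N), stops where left.
- far_right (a point): Point on the cradle's lower far right corner edge: cradle frame (+45, -115, 14) mm.
- far_left (a point): Point on the cradle's lower far left corner edge: cradle frame (+45, +115, 14) mm.
- roller: Loose black cracked platen roller, 34 mm in diameter, 200 mm long over its shaft ends, lying along y in the trough, its top 48 mm above the bench (12 mm above the cradle's walls); origin on its axis at mid-length, 31 mm above the bench. Not to be touched.
- corner: L-shaped steel stop screwed to the bench, bars 25 mm wide, 28 mm high; origin: inner corner, on the bench. Long bar along y from -25 to +265 mm, inner face x = 0 looking to -x (to the robot); short bar along x from -100 to 0, inner face y = 0 looking to +y (left). Yaw within 0.12 rad. Cradle home: its origin at (-45, +115) mm in this frame, same yaw.
- bell: Loose brass bell, a dome 54 mm across and 32 mm high, standing to the right of the short bar; origin under its centre. (The fixed hand grinder, 205 mm high, stands farther right, 120 mm or more from the corner stop.) Leave alone.
- margin_stop: Loose steel margin stop, 28 x 16 x 26 mm high, left of the long bar's end; origin under its centre. Leave alone.
- pliers: Loose bent-nose pliers, about 160 mm long and 12 mm high, lying along x at the left, nose to +x; origin at the pivot. Leave alone.
- oil_can: Loose copper oil can with a spout, 68 mm across, 120 mm high, standing at the near left or near right of the work; origin under its centre. Leave alone.
- screw_jar: Loose amber jar, 60 mm across, 70 mm high, standing at the near left or near right of the work; origin under its centre. Leave alone.
Not all that is in view belongs to the job. Leave any pink or red look-alike of the cradle alone.

How it is judged:
By the outcome, as a careful person would: the job done as asked, in the order asked, and still so for the second after the job is handed in, with the robot touching nothing.
It also fails if it takes over 64 s, if anything falls off the work surface, if the arm or the gripper's body presses on something with over 40 N, if the wrist force passes 120 N, or if a joint passes its speed limit or range.

ROBOT

A 7-joint arm with a two-finger parallel gripper is mounted at the origin on the work surface. World frame = base frame: x ahead of the robot, y to its left, z up, the work surface at z = 0. Lengths are in mm, angles in degrees, forces in N, time in s.
With the tool pointing down it reaches from about 400 to 750 mm from the base axis. Payload 19.5 kg.
Tool frame: the origin (TCP) lies midway between the tips of the shut fingers; the grasp point (between the pads) lies 19 mm behind it; z points along the fingers, y is the line along which they close (so a half turn about z gives the same grasp; the last joint's range is limited). The gripper opens to 85 mm and grips with 20 to 120 N. Pads are 22 mm wide; open, the fingers measure 114 mm over their backs; the gripper's body (76 mm by 85 mm) begins 54 mm behind the grasp point. The pads swing forward as they close: fully open they stand 13 mm farther back than shut.
Start: joints at [-71.087, 40.479, -1.581, 85.061, 1.261, 54.483, -4.326], TCP at [208.879, 535.69, 231.268] pointing down, gripper open.
Joint ranges: [-155.06, 155.06], [-18.47, 123.98], [-90, 86.84], [0, 140.48], [-83.41, 263.41], [0, 116], [-161.91, 161.91]. Speed limits (degrees/s): [108.29, 108.29, 147.25, 147.25, 172.46, 172.46, 172.46].

INTERFACE

Orientations are given as a 3x3 rotation matrix whose columns are the frame's x, y, z axes.
In Python, from rig import sensors, cams, env gives the robot as it stands.
- The arm moves only by the shell command python3 -m pendant 'ROWS' [FORCE]. ROWS is JSON, one flat list of numbers, 7 for each row, row after row: the opening, from -1 (shut) to 1 (fully open), then the shift along the tool's x, y, z scaled (see below), then the turn, a rotation vector about the tool's x, y, z scaled (see below). In form: [grip, dx, dy, dz, wx, wy, wz, grip, dx, dy, dz, wx, wy, wz, ...]. A call has 1 to 8 rows; each row is the pose to reach, as a shift and turn from the pose commanded when the call began, along the tool's axes at that moment; what a row does not reach only later rows make up. The controller multiplies each number of a shift by 0.12 m and each number of a turn by 30 degrees. A row lasts 1/10 s, in which the tool goes at most 50 mm and 8.59 degrees, less where a joint would pass 70% of its speed; a pose out of reach is approached as far as the arm can. A call with a number of a shift or a turn outside -1 to 1 is refused whole. A call with a gripper value outside its range is refused whole. The fingers move at their own pace and stop on an object; FORCE is the grip in N (left out, the last holds). Time passes only in rows, so rows that repeat a pose let the fingers close. It gives the time, the measured TCP pose, the force, the opening and the grip force at its end, in the units of the state.
- sensors.observe(): the state, without advancing time (a new reading comes with each control period).
- cams.get_image(name): name is "side" or "top"; returns a dict with "frame" (480x640x3 uint8, blue, green, red), "mtx" (3x3 intrinsics, pixels), "world_to_cam" (4x4, takes a point from world to camera coordinates). Camera axes: x right, y up, looking along -z (the intrinsics and any distortion apply to the point x, -y, -z); pixel columns grow to the right and rows downward; lengths in mm; the calibration is good to about 2 mm. A picture is of the moment at which its call begins. There is no depth.
- env.job_done(): hands the job in; it is judged then, once.
The state is a dict: "clock": time; "joint_positions": joint angles; "joint_vel": joint speeds; "tau": joint torques, N m; "tool_pos": TCP position; "ee_rot": TCP orientation; "force": force on the tool from outside, world axes, zero at the start; "torque": the same for the moment, N m; "finger_gap": finger opening in mm; "grasp_force": force on a finger pad.
Only numpy, scipy, OpenCV 4.12 (cv2) and the standard library are available. Lean on these libraries where they do the work, as an engineer would, in place of code of your own. Each camera call takes 0.05 s, during which the arm holds its last target. There are 200 camera calls.

## Working session

There is one attempt and no reset: what is moved stays moved. The work goes in short steps, Python scripts to look and compute and a shell command to move; the robot and the scene stay as the last step left them, time stands still between calls to the robot, and variables do not carry over. Pictures are saved under pics/ and viewed, at most 10 in all, crops included, and the job is handed in when it is done.

```bash
mkdir -p pics; ls
python3 - <<'E'
from rig import sensors,cams
import cv2,numpy as np
s=sensors.observe();print(s['clock'],s['tool_pos'],s['ee_rot'],s['finger_gap'])
for n in('top','side'):
    d=cams.get_image(n);cv2.imwrite(f'pics/{n}0.png',d['frame']);print(n,d['mtx'],np.round(d['world_to_cam'],4),[k for k in d])
E
```

```text
pics
0.0 [208.78645987 535.48173568 230.85884472] [[-9.31681518e-01  3.63275961e-01 -3.53849023e-04]
 [ 3.63276132e-01  9.31681013e-01 -9.70653249e-04]
 [-2.29405753e-05 -1.03288460e-03 -9.99999466e-01]] 85.30996644921369
top [[466.72062554   0.         319.68521633]
 [  0.         466.72062554 239.35534103]
 [  0.           0.           1.        ]] [[ 2.7000000e-02 -9.9950000e-01  1.5100000e-02 -1.0788110e+02]
 [ 9.8850000e-01  2.9000000e-02  1.4830000e-01 -5.1066180e+02]
 [-1.4870000e-01  1.0900000e-02  9.8880000e-01 -1.0261653e+03]
 [ 0.0000000e+00  0.0000000e+00  0.0000000e+00  1.0000000e+00]] ['frame', 'mtx', 'world_to_cam']
side [[600.52090199   0.         311.82956123]
 [  0.         600.52090199 249.39733202]
 [  0.           0.           1.        ]] [[ 9.5070000e-01 -3.0980000e-01 -1.3600000e-02 -5.2168400e+02]
 [ 1.8650000e-01  5.3610000e-01  8.2330000e-01 -8.7263700e+01]
 [-2.4770000e-01 -7.8520000e-01  5.6750000e-01 -1.3794995e+03]
 [ 0.0000000e+00  0.0000000e+00  0.0000000e+00  1.0000000e+00]] ['frame', 'mtx', 'world_to_cam']
```

View pics/top0.png

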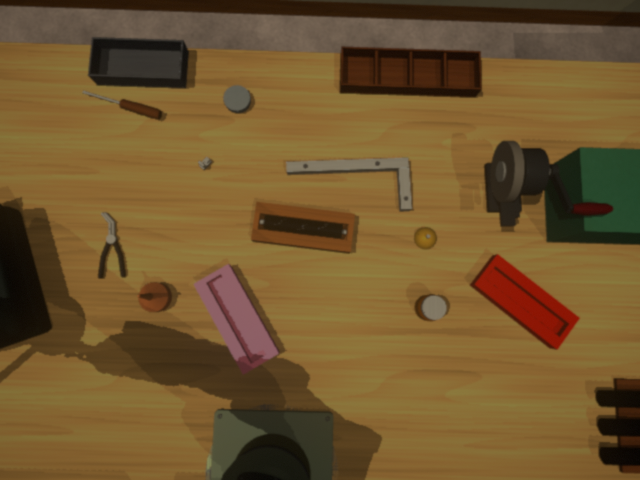

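View pics/side0.png

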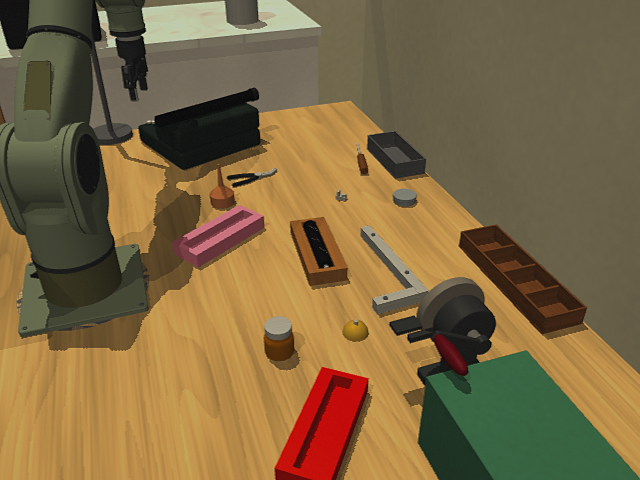

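The top picture shows the true cradle (pine, black roller) at (304,227) and the corner stop with its inner corner near (399,173). Things that could be taken for the cradle are the pink block (238,318), the red block (525,300), the brown tray (410,72) and the dark tray (138,62). I choose (304,227), because it is the one holding a roller. The bell is at (425,238), the jar (433,307), the oil can (155,297), the pliers (112,245) and the margin stop (206,163).

```bash
cat > h.py <<'E'
import cv2,numpy as np
from rig import cams,sensors
def ray(d,uv,z):
    K=d['mtx'];W=d['world_to_cam'];R=W[:3,:3];t=W[:3,3]
    uv=np.atleast_2d(uv).astype(float)
    v=np.c_[(uv[:,0]-K[0,2])/K[0,0],-(uv[:,1]-K[1,2])/K[1,1],-np.ones(len(uv))]@R
    c=-R.T@t
    return c+v*((z-c[2])/v[:,2])[:,None]
def proj(d,P):
    P=np.atleast_2d(P);K=d['mtx'];W=d['world_to_cam'];q=P@W[:3,:3].T+W[:3,3]
    return np.c_[K[0,2]+K[0,0]*q[:,0]/-q[:,2],K[1,2]-K[1,1]*q[:,1]/-q[:,2]]
E
python3 - <<'E'
from h import *
d=cams.get_image('top');f=d['frame'];h=cv2.cvtColor(f,cv2.COLOR_BGR2HSV)
for n,(u,v) in dict(wallL=(256,222),nearwall=(300,246),farwall=(300,210),benchnear=(300,270),bench2=(380,230),bar=(330,167),short=(405,190)).items(): print(n,h[v,u],f[v,u])
c=cv2.resize(f[140:265,235:450],None,fx=3.7,fy=3.7,interpolation=cv2.INTER_CUBIC)
cv2.imwrite('pics/crop1.png',cv2.convertScaleAbs(c,alpha=1.5))
E
```

```text
wallL [ 14 193 120] [ 29  71 120]
nearwall [ 15 186  78] [21 50 78]
farwall [ 14 193 115] [ 28  68 115]
benchnear [ 20 153 142] [ 57 113 142]
bench2 [ 18 159 143] [ 54 108 143]
bar [ 20  59 129] [ 99 119 129]
short [ 21  57 129] [100 120 129]
```

View pics/crop1.png

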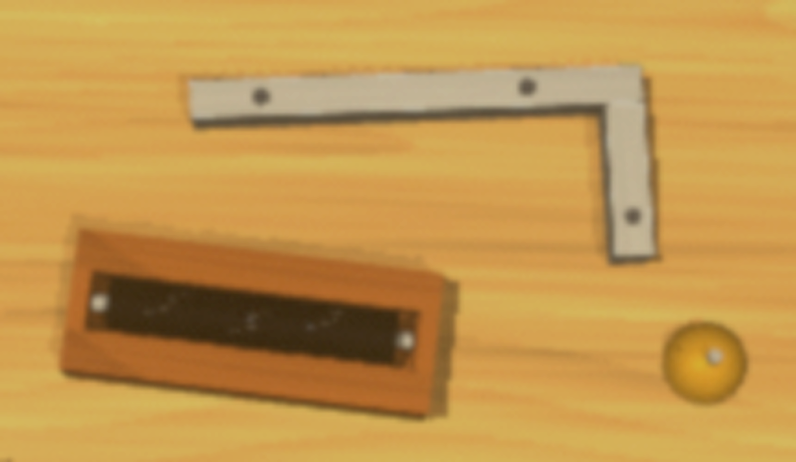

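The crop confirms the choice: pine trough with black roller and white shaft ends. The cradle is askew by about 6°, and the bar's inner faces are shadowed. Next I measure both.

```bash
cat >> h.py <<'E'
def rect(P):
    (c,wh,a)=cv2.minAreaRect(P[:,:2].astype(np.float32)); b=cv2.boxPoints((c,wh,a)); return np.array(c),wh,b
def blob(m,near):
    cs,_=cv2.findContours(m.astype(np.uint8),cv2.RETR_EXTERNAL,cv2.CHAIN_APPROX_NONE)
    return min((c for c in cs if cv2.contourArea(c)>100),key=lambda c:-cv2.pointPolygonTest(c,near,True))[:,0,:]
def line(P):  # robust line -> point, direction
    l=cv2.fitLine(P[:,:2].astype(np.float32),cv2.DIST_HUBER,0,.01,.01).ravel();return l[2:],l[:2]
def up(d): # 4x upsampled hsv for subpixel edges
    return cv2.cvtColor(cv2.resize(d['frame'],None,fx=4,fy=4,interpolation=cv2.INTER_LINEAR),cv2.COLOR_BGR2HSV)
def px(c): return (c+.5)/4-.5
def cradle(d,near):
    h=up(d);m=(h[...,0]<18)&(h[...,1]>172)&(h[...,2]>92)
    m=cv2.morphologyEx(m.astype(np.uint8),cv2.MORPH_OPEN,np.ones((9,9)))
    return rect(ray(d,px(blob(m,(near[0]*4,near[1]*4))),36))
def bars(d):
    h=up(d);m=(h[...,1]<110)&(h[...,2]>95)
    return ray(d,px(blob(m,(1320.,668.))),28)
E
python3 - <<'E'
from h import *
d=cams.get_image('top')
c,wh,b=cradle(d,(300,212));print('cradle',c,wh,b.round(1).tolist())
P=bars(d);P=P[:,:2]; r,w,bb=rect(P);print('bars bbox',r,w,bb.round(1).tolist())
np.save('bars.npy',P)
# inner faces: long bar inner points & short bar inner points
ctr=ray(d,[[399,173]],28)[0,:2];print('corner guess',ctr)
def face(P,ang):
    n=np.array([np.cos(ang),np.sin(ang)]);t=np.array([-n[1],n[0]]);return n,t
a=0.
cor=ctr
for _ in range(5):
    n,t=face(P,a); q=(P-cor)@np.c_[n,t]
    L=P[(abs(q[:,0])<7)&(q[:,1]>20)&(q[:,1]<255)];S=P[(abs(q[:,1])<7)&(q[:,0]<-15)&(q[:,0]>-90)]
    p,v=line(L);v=v*np.sign(v[1]);p2,v2=line(S)
    k=np.linalg.solve(np.c_[v,-v2],p2-p);cor=p+k[0]*v;a=np.arctan2(-v[0],v[1])
print('corner',cor,'yaw',a,'short yaw',np.arctan2(-v2[1],-v2[0]) if v2[0]<0 else np.arctan2(v2[1],v2[0]),len(L),len(S))
n,t=face(P,a);q=(P-cor)@np.c_[n,t];print('extent',q.min(0),q.max(0))
print('home',cor-45*n+115*t)
# other objects
for nm,uv,z in(('bell',(425,238),16),('jar',(433,307),70),('oil',(155,297),60),('margin',(206,163),20),('pinktop',(231,266),36),('pinkbot',(278,352),36),('pinkleft',(198,284),36)):print(nm,ray(d,[uv],z)[0].round(0))
E
```

```text
cradle [543.80639648 -54.32980347] (233.2974090576172, 91.45111846923828) [[487.20001220703125, -166.10000610351562], [578.2000122070312, -174.8000030517578], [600.4000244140625, 57.400001525878906], [509.3999938964844, 66.0999984741211]]
bars bbox [ 646.93225098 -157.64472961] (125.4789810180664, 291.60076904296875) [[574.5999755859375, -16.399999618530273], [594.0999755859375, -307.29998779296875], [719.2999877929688, -298.8999938964844], [699.7999877929688, -8.0]]
corner guess [ 679.06164346 -276.59346124]
corner [ 692.72205 -274.34332] yaw 0.06739899 short yaw 0.067843094 397 124
extent [-100.62549194  -26.269946  ] [ 24.91755914 265.29342626]
home [ 640.0792 -162.6351]
bell [ 527. -340.   16.]
jar [ 367. -344.   70.]
oil [373. 263.  60.]
margin [692. 181.  20.]
pinktop [447. 105.  36.]
pinkbot [260.  -8.  36.]
pinkleft [405. 177.  36.]
```

Sizes check out: cradle 233×91 mm against 230×90, corner extents −100/+25/−26/+265. Cradle yaw is −0.095, stop yaw +0.067, so the cradle must turn +0.163. It must also move about +89 mm towards the long bar and −114 mm towards the short bar.

First I carry the open gripper high, turning its closing line parallel to the long bar.

```bash
python3 -m pendant '[1,-1,-0.3,0,0,0,-0.84, 1,-1,-0.3,0,0,0,-0.84, 1,-1,-0.3,0,0,0,-0.84, 1,-1,-0.3,0,0,0,-0.84]' && 
python3 -m pendant '[1,-0.4,-1,0,0,0,0,1,-0.4,-1,0,0,0,0,1,-0.4,-1,0,0,0,0]' && 
python3 -m pendant '[1,-0.3,-1,0,0,0,0,1,-0.3,-1,0,0,0,0,1,-0.3,-1,0,0,0,0]' && python3 -m pendant '[1,-0.2,-1,0,0,0,0,1,-0.2,-1,0,0,0,0,1,-0.2,-1,0,0,0,0]' && python3 -m pendant '[1,-0.1,-1,0,0,0,0,1,-0.1,-1,0,0,0,0,1,-0.1,-1,0,0,0,0,1,-0.1,-1,0,0,0,0]'
cat >> h.py <<'E'
def to(x,y,z,yaw=None):
    s=sensors.observe();R=np.array(s['ee_rot']);p=np.array(s['tool_pos'])
    w=0 if yaw is None else -((yaw-np.arctan2(R[1,1],R[0,1])+np.pi)%(2*np.pi)-np.pi)
    print('t',s['clock'],'p',p.round(1),'yaw',np.arctan2(R[1,1],R[0,1]).round(4),'j',np.round(s['joint_positions'],0),'F',np.round(s['force'],1),'shift',(R.T@(np.array([x,y,z])-p)/120).round(3),'wz',round(np.degrees(w)/30,3))
E
python3 -c "
from h import *;to(460,-52,3,np.pi/2+.0674)"
```

```text
clock: 0.6
tool_pos: [311.0, 455.9, 231.2]
ee_rot: [[-0.998, -0.068, 0.001], [-0.068, 0.998, -0.001], [-0.001, -0.001, -1.0]]
force: [-0.9, -0.1, 0.5]
finger_gap: 85.6
grasp_force: 0.0
clock: 0.9
tool_pos: [364.5, 339.4, 231.3]
ee_rot: [[-0.998, -0.065, 0.0], [-0.065, 0.998, -0.001], [-0.0, -0.001, -1.0]]
force: [0.9, 0.1, -0.3]
finger_gap: 85.5
grasp_force: 0.0
clock: 1.2
tool_pos: [408.5, 221.7, 231.3]
ee_rot: [[-0.998, -0.064, 0.0], [-0.064, 0.998, -0.001], [0.0, -0.001, -1.0]]
force: [-0.2, 0.2, 1.4]
finger_gap: 85.4
grasp_force: 0.0
clock: 1.5
tool_pos: [440.3, 103.3, 231.2]
ee_rot: [[-0.998, -0.063, -0.0], [-0.063, 0.998, -0.001], [0.0, -0.001, -1.0]]
force: [0.1, 1.2, 0.7]
finger_gap: 85.7
grasp_force: 0.0
clock: 1.9
tool_pos: [460.2, -14.5, 231.1]
ee_rot: [[-0.998, -0.063, -0.0], [-0.063, 0.998, -0.001], [0.0, -0.001, -1.0]]
force: [-0.2, 0.9, 1.0]
finger_gap: 85.2
grasp_force: 0.0
t 1.9 p [460.2 -14.5 231.1] yaw 1.6334 j [  7.  31. -15. 108.  12.  42.  79.] F [-0.2  0.9  1. ] shift [ 0.02  -0.31   1.901] wz -0.009
```

```bash
python3 -m pendant '[1,0.04,-0.31,0.3,0,0,-0.01,1,0.04,-0.31,0.7,0,0,-0.01,1,0.04,-0.31,1,0,0,-0.01,1,0.04,-0.31,1,0,0,-0.01]' && python3 -m pendant '[1,0,0,0.4,0,0,0,1,0,0,0.7,0,0,0,1,0,0,0.85,0,0,0,1,0,0,0.9,0,0,0]'
python3 - <<'E'
from h import *
to(485,-52,3,np.pi/2+.0674)
d=cams.get_image('side');f=d['frame'][150:330,200:440];cv2.imwrite('pics/side1.png',cv2.convertScaleAbs(cv2.resize(f,None,fx=3.3,fy=3.3,interpolation=cv2.INTER_CUBIC),alpha=1.4))
E
```

```text
clock: 2.3
tool_pos: [456.2, -48.1, 108.4]
ee_rot: [[-0.997, -0.074, -0.006], [-0.074, 0.997, 0.001], [0.006, 0.001, -1.0]]
force: [0.3, -0.3, 1.2]
finger_gap: 85.2
grasp_force: 0.0
clock: 2.7
tool_pos: [458.1, -48.6, 3.3]
ee_rot: [[-0.997, -0.074, -0.0], [-0.074, 0.997, -0.0], [0.0, -0.0, -1.0]]
force: [-0.2, 0.1, 0.5]
finger_gap: 84.9
grasp_force: 0.0
t 2.7 p [458.1 -48.6   3.3] yaw 1.6449 j [  3.  56.  -2. 118.  21.   6.  75.] F [-0.2  0.1  0.5] shift [-0.222 -0.045  0.002] wz 0.013
```

View pics/side1.png

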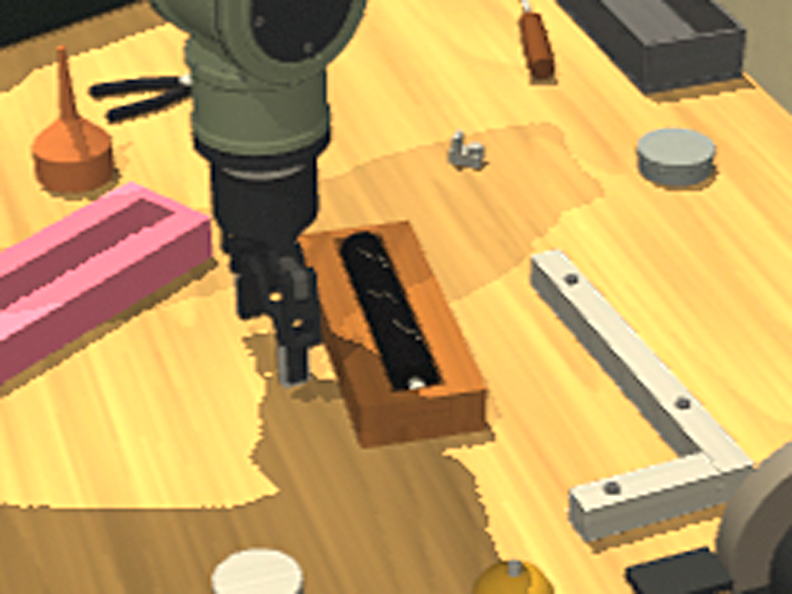

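The finger stands beside the near wall, clear of it, with the roller untouched. Pushing towards the long bar in small rows.

```bash
python3 -m pendant '[1,-0.1,0,0,0,0,0.013,1,-0.15,0,0,0,0,0.013,1,-0.2,0,0,0,0,0.013,1,-0.25,0,0,0,0,0.013,1,-0.3,0,0,0,0,0.013,1,-0.35,0,0,0,0,0.013,1,-0.4,0,0,0,0,0.013,1,-0.45,0,0,0,0,0.013]' && python3 -m pendant '[1,-0.05,0,0,0,0,0,1,-0.1,0,0,0,0,0,1,-0.15,0,0,0,0,0,1,-0.2,0,0,0,0,0,1,-0.24,0,0,0,0,0,1,-0.24,0,0,0,0,0]'
python3 - <<'E'
from h import *
to(584,-160,3,np.pi/2+.0674)
for n in('top','side'):
    d=cams.get_image(n);f=d['frame'];f=f[120:300,220:460] if n=='top' else f[150:330,220:460]
    cv2.imwrite(f'pics/{n}2.png',cv2.convertScaleAbs(f,alpha=1.4))
a=cv2.imread('pics/top2.png');b=cv2.imread('pics/side2.png');cv2.imwrite('pics/both2.png',cv2.resize(np.vstack([a,b]),None,fx=1.66,fy=1.66))
E
```

```text
clock: 3.55
tool_pos: [510.3, -46.6, 4.1]
ee_rot: [[-0.998, -0.065, -0.003], [-0.065, 0.998, -0.002], [0.003, -0.001, -1.0]]
force: [-11.5, -4.2, 8.6]
finger_gap: 85.3
grasp_force: 5.6
clock: 4.15
tool_pos: [540.1, -44.0, 4.0]
ee_rot: [[-0.998, -0.066, -0.001], [-0.066, 0.998, -0.0], [0.001, -0.0, -1.0]]
force: [-3.7, -1.5, 1.2]
finger_gap: 85.5
grasp_force: 1.7
t 4.15 p [540.1 -44.    4. ] yaw 1.6369 j [  6.  58.  -8. 102.  20.  21.  77.] F [-3.7 -1.5  1.2] shift [-0.301 -0.989  0.009] wz -0.002
```

View pics/both2.png

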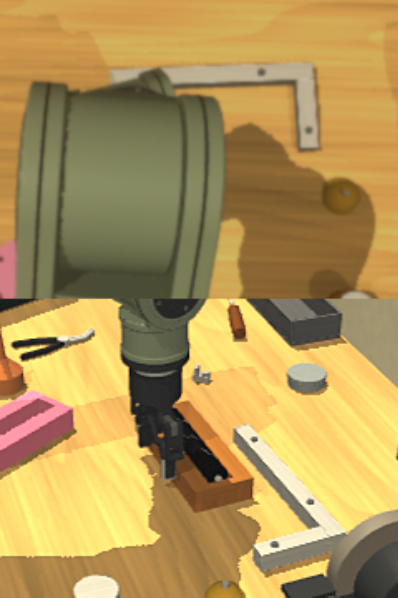

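The cradle has swung parallel to the long bar and is about 35 mm short of it (the arm hides it in the top view). I push to about 4 mm short, back off and rise.

```bash
python3 -m pendant '[1,-0.05,0,0,0,0,0,1,-0.1,0,0,0,0,0,1,-0.15,0,0,0,0,0,1,-0.2,0,0,0,0,0,1,-0.25,0,0,0,0,0,1,-0.265,0,0,0,0,0,1,-0.265,0,0,0,0,0]' && python3 -m pendant '[1,0.2,0,0,0,0,0,1,0.3,0,0,0,0,0,1,0.3,0,-0.4,0,0,0,1,0.3,0,-0.8,0,0,0,1,0.3,0,-1,0,0,0,1,0.3,0,-1,0,0,0]' && python3 -m pendant '[0.2,0,0.5,0,0,0,0.3,0.2,0,1,0,0,0,0.5,0.2,0,1,0,0,0,1,0.2,0,1,0,0,0,1,0.2,0,1,0,0,0,1]'
python3 - <<'E'
from h import *
d=cams.get_image('top');cv2.imwrite('pics/top3.png',d['frame'])
to(650,100,124,.0674)
E
```

```text
clock: 4.95
tool_pos: [571.4, -41.8, 3.7]
ee_rot: [[-0.998, -0.066, -0.002], [-0.066, 0.998, -0.0], [0.002, -0.0, -1.0]]
force: [-7.2, -1.0, 4.9]
finger_gap: 85.4
grasp_force: 3.3
clock: 5.55
tool_pos: [537.6, -44.1, 126.9]
ee_rot: [[-0.998, -0.066, 0.006], [-0.066, 0.998, -0.0], [-0.006, -0.001, -1.0]]
force: [-0.9, -0.3, -0.8]
finger_gap: 85.1
grasp_force: 0.0
clock: 6.05
tool_pos: [528.0, 76.4, 123.1]
ee_rot: [[-0.897, 0.442, -0.0], [0.442, 0.897, -0.0], [-0.0, -0.0, -1.0]]
force: [0.7, 0.3, 0.5]
finger_gap: 51.0
grasp_force: 0.0
t 6.1 p [528.1  75.7 123.1] yaw 1.1165 j [-10.  46.  -3. 101.   4.  33.  49.] F [-0.6 -0.7  0.3] shift [-0.824  0.628 -0.008] wz 2.004
```

View pics/top3.png

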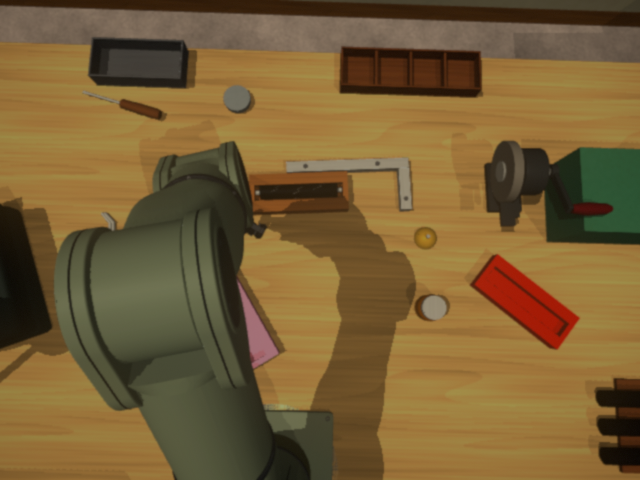

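The cradle lies along the long bar with its right end at column 349; nothing else has moved. Measuring it from the visible part while turning the gripper above its left end.

Run:
```python
from h import *
cor=np.array([692.722,-274.343]);a=.0676;n=np.array([np.cos(a),np.sin(a)]);t=np.array([-n[1],n[0]])
d=cams.get_image('top');h=up(d);m=(h[...,0]<18)&(h[...,1]>172)&(h[...,2]>85)
m=cv2.morphologyEx(m.astype(np.uint8),cv2.MORPH_OPEN,np.ones((7,7)))
P=ray(d,px(blob(m,(1200.,712.))),36)[:,:2];q=(P-cor)@np.c_[n,t]
c,wh,b=rect(P);print('box',((b-cor)@np.c_[n,t]).round(1).tolist())
for t0 in (130,160,190,220,250,280):
    k=q[abs(q[:,1]-t0)<5];
    if len(k):print(t0,k[:,0].min().round(1),k[:,0].max().round(1))
T=cor-47*n+(115+105+160)*t;print(T);to(*T,124,.0676)
```

```text
box [[-98.0, 352.4], [-95.2, 121.3], [-2.9, 122.4], [-5.7, 353.4]]
130 -80.2 -7.5
160 -32.8 -7.5
190 -32.6 -7.0
220 -76.8 -7.1
250 -80.8 -6.8
280 -96.8 -4.9
[620.16090867 101.61429548]
t 6.15 p [528.1  75.3 123.1] yaw 1.1169 j [-10.  46.  -3. 101.   4.  33.  49.] F [ 0.8 -0.3  0.4] shift [-0.593  0.534 -0.007] wz 2.004
```

```bash
python3 -m pendant '[0,-0.2,0.2,0,0,0,0.28,0,-0.4,0.4,0,0,0,0.56,0,-0.57,0.55,0,0,0,0.84,0,-0.57,0.55,0,0,0,1,0,-0.57,0.55,0,0,0,1]' && python3 -m pendant '[0,0,0,0,0,0,0.28,0,0,0,0,0,0,0.56,0,0,0,0,0,0,0.84,0,0,0,0,0,0,1,0,0,0,0,0,0,1]'
python3 -c "
from h import *
to(616.8,106.4,3,.0676);print(sensors.observe()['finger_gap'])"
```

```text
clock: 6.65
tool_pos: [618.6, 104.0, 122.7]
ee_rot: [[-0.557, 0.831, -0.001], [0.831, 0.557, -0.001], [-0.0, -0.001, -1.0]]
force: [-0.8, -0.7, 0.6]
finger_gap: 42.9
grasp_force: 0.0
clock: 7.15
tool_pos: [618.3, 104.0, 123.3]
ee_rot: [[-0.068, 0.998, -0.001], [0.998, 0.068, -0.0], [-0.0, -0.001, -1.0]]
force: [1.2, 0.2, 0.6]
finger_gap: 42.5
grasp_force: 0.0
t 7.15 p [618.3 104.  123.3] yaw 0.0684 j [-19.  54.  14.  81. -16.  48.   4.] F [1.2 0.2 0.6] shift [ 0.021 -0.01   1.002] wz 0.001
42.493263255223866
```

```bash
python3 -m pendant '[0,0.02,-0.01,0.4,0,0,0,0,0.02,-0.01,0.7,0,0,0,0,0.02,-0.01,0.9,0,0,0,0,0.02,-0.01,1,0,0,0,0,0.02,-0.01,1,0,0,0]' && python3 -m pendant '[0,-0.06,0,0,0,0,0,0,-0.12,0,0,0,0,0,0,-0.18,0,0,0,0,0,0,-0.24,0,0,0,0,0,0,-0.3,0,0,0,0,0,0,-0.36,0,0,0,0,0,0,-0.42,0,0,0,0,0,0,-0.48,0,0,0,0,0]'
python3 - <<'E'
from h import *
a=.0676;n=np.array([np.cos(a),np.sin(a)]);t=np.array([-n[1],n[0]]);cor=np.array([692.722,-274.343])
T=cor-50*n+241*t;to(*T,3,.0676)
d=cams.get_image('side');f=d['frame'][130:330,240:480]
cv2.imwrite('pics/side4.png',cv2.convertScaleAbs(cv2.resize(f,None,fx=2.9,fy=2.9,interpolation=cv2.INTER_CUBIC),alpha=1.4))
E
```

```text
clock: 7.65
tool_pos: [616.6, 106.6, 2.4]
ee_rot: [[-0.069, 0.998, -0.002], [0.998, 0.069, -0.0], [-0.0, -0.002, -1.0]]
force: [-1.0, 0.1, 0.6]
finger_gap: 43.0
grasp_force: 0.0
clock: 8.45
tool_pos: [621.8, 50.7, 4.5]
ee_rot: [[-0.068, 0.998, 0.002], [0.998, 0.068, 0.003], [0.002, 0.002, -1.0]]
force: [-0.6, 10.8, 8.5]
finger_gap: 42.9
grasp_force: 5.5
t 8.45 p [621.8  50.7   4.5] yaw 0.0677 j [-12.  63.  10.  84. -17.  34.  10.] F [-0.6 10.8  8.5] shift [-0.734 -0.01   0.011] wz 0.0
```

View pics/side4.png

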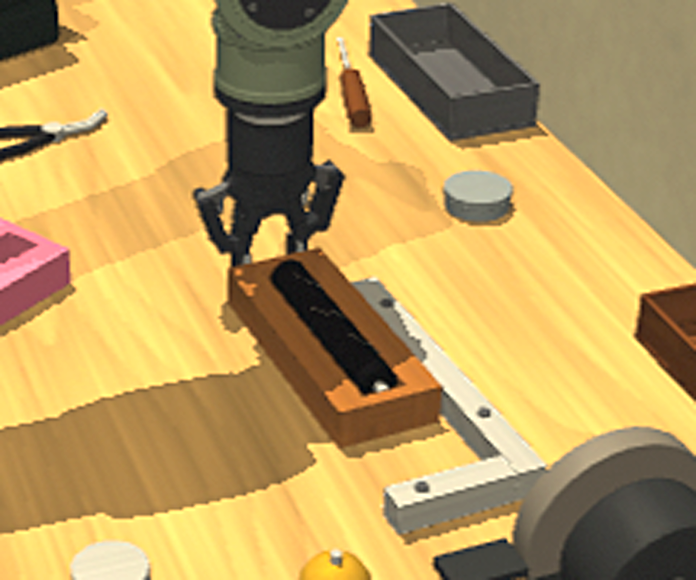

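The fingers push squarely on the left end, with the cradle alongside the bar and 88 mm to go.

```bash
python3 -m pendant '[0,-0.07,-0.005,0,0,0,0,0,-0.14,-0.01,0,0,0,0,0,-0.21,-0.01,0,0,0,0,0,-0.28,-0.01,0,0,0,0,0,-0.35,-0.01,0,0,0,0,0,-0.42,-0.01,0,0,0,0,0,-0.49,-0.01,0,0,0,0,0,-0.56,-0.01,0,0,0,0]' && python3 -m pendant '[0,-0.04,0,0,0,0,0,0,-0.08,0,0,0,0,0,0,-0.11,0,0,0,0,0,0,-0.13,0,0,0,0,0,0,-0.145,0,0,0,0,0,0,-0.155,0,0,0,0,0]'
python3 - <<'E'
from h import *
a=.0676;n=np.array([np.cos(a),np.sin(a)]);t=np.array([-n[1],n[0]]);cor=np.array([692.722,-274.343])
T=cor-50*n+241*t;to(*T,3,.0676)
E
```

```text
clock: 9.3
tool_pos: [625.0, -16.5, 4.5]
ee_rot: [[-0.068, 0.998, 0.002], [0.998, 0.068, 0.002], [0.002, 0.002, -1.0]]
force: [-0.8, 9.6, 7.3]
finger_gap: 42.5
grasp_force: 5.5
clock: 9.9
tool_pos: [626.2, -34.9, 4.5]
ee_rot: [[-0.067, 0.998, 0.002], [0.998, 0.067, 0.002], [0.002, 0.002, -1.0]]
force: [-1.1, 11.6, 8.4]
finger_gap: 42.7
grasp_force: 5.6
t 9.9 p [626.2 -34.9   4.5] yaw 0.0675 j [ -4.  63.   9.  83. -15.  35.  16.] F [-1.1 11.6  8.4] shift [-0.02   0.002  0.012] wz -0.0
```

```bash
python3 -m pendant '[0,-0.01,0,0,0,0,0,0,-0.02,0,0,0,0,0]' | grep -E 'tool_pos|^force'; python3 -m pendant '[0,-0.01,0,0,0,0,0,0,-0.02,0,0,0,0,0]'| grep -E 'tool_pos|^force'; python3 -m pendant '[0,-0.01,0,0,0,0,0,0,-0.02,0,0,0,0,0]'| grep -E 'tool_pos|^force'
```

```text
tool_pos: [626.2, -35.5, 4.5]
force: [-3.3, 23.3, 11.6]
tool_pos: [626.2, -35.5, 4.5]
force: [-5.6, 35.9, 16.2]
tool_pos: [626.2, -35.6, 4.5]
force: [-6.9, 47.3, 18.9]
```

Contact with the short bar is confirmed: motion stopped as the force rose from 11 to 47 N. I back off and go round to the near side to seat the cradle on the long bar.

```bash
python3 -m pendant '[0,0.1,0,0,0,0,0,0,0.3,0,0,0,0,0,0,0.3,0,-0.4,0,0,0,0,0.3,0,-0.8,0,0,0,0,0.3,0,-1,0,0,0,0,0.3,0,-1,0,0,0]' | grep -E 'tool_pos|^force' && python3 -m pendant '[1,0,-0.3,0,0,0,-0.28,1,0,-0.6,0,0,0,-0.56,1,0,-0.85,0,0,0,-0.84,1,0,-0.85,0,0,0,-1,1,0,-0.85,0,0,0,-1]' | grep tool_pos && python3 -m pendant '[1,0,0,0,0,0,-0.28,1,0,0,0,0,0,-0.56,1,0,0,0,0,0,-0.84,1,0,0,0,0,0,-1]' | grep tool_pos && python3 -m pendant '[1,0,0,0,0,0,-0.28,1,0,0,0,0,0,-0.56,1,0,0,0,0,0,-0.84,1,0,0,0,0,0,-1,1,0,0,0,0,0,-1]' | grep tool_pos
python3 - <<'E'
from h import *
a=.0676;n=np.array([np.cos(a),np.sin(a)]);t=np.array([-n[1],n[0]]);cor=np.array([692.722,-274.343])
T=cor-135*n+115*t;to(*T,3,a+np.pi/2)
E
```

```text
tool_pos: [625.2, -8.2, 127.4]
force: [0.2, 0.0, -1.7]
tool_pos: [521.7, -14.8, 123.4]
tool_pos: [522.3, -14.4, 123.0]
tool_pos: [522.1, -14.5, 123.0]
t 12.5 p [522.1 -14.5 123. ] yaw 1.6355 j [  5.  46. -13. 103.  17.  33.  75.] F [ 0.9 -0.3 -0.9] shift [-0.151 -1.298  0.999] wz -0.005
```

```bash
python3 -m pendant '[1,-0.1,-0.4,0,0,0,0,1,-0.1,-0.8,0,0,0,-0.005,1,-0.1,-1,0,0,0,-0.005,1,-0.1,-1,0,0,0,-0.005]' | grep tool_pos && python3 -m pendant '[1,0,-0.3,0.3,0,0,0,1,0,-0.3,0.7,0,0,0,1,0,-0.3,0.9,0,0,0,1,0,-0.3,1,0,0,0,1,0,-0.3,1,0,0,0]' | grep tool_pos && python3 -m pendant '[1,-0.06,0,0,0,0,0,1,-0.12,0,0,0,0,0,1,-0.17,0,0,0,0,0,1,-0.2,0,0,0,0,0]' | grep -E 'tool_pos|^force'
python3 - <<'E'
from h import *
a=.0676;n=np.array([np.cos(a),np.sin(a)]);t=np.array([-n[1],n[0]]);cor=np.array([692.722,-274.343])
T=cor-101*n+115*t;to(*T,3,a+np.pi/2)
E
```

```text
tool_pos: [541.5, -137.2, 122.8]
tool_pos: [544.1, -168.1, 2.5]
tool_pos: [569.3, -167.3, 4.0]
force: [-0.1, -0.5, -0.3]
t 13.8 p [ 569.3 -167.3    4. ] yaw 1.6397 j [ 20.  61. -13.  91.  23.  31.  88.] F [-0.1 -0.5 -0.3] shift [-0.124 -0.001  0.008] wz 0.003
```

```bash
python3 -m pendant '[1,-0.03,0,0,0,0,0,1,-0.06,0,0,0,0,0,1,-0.08,0,0,0,0,0,1,-0.1,0,0,0,0,0]' | grep -E 'tool_pos|^force'; for i in 1; do python3 -m pendant '[1,-0.01,0,0,0,0,0,1,-0.02,0,0,0,0,0]' | grep -E 'tool_pos|^force'; done;  python3 -m pendant '[1,-0.01,0,0,0,0,0,1,-0.02,0,0,0,0,0]' | grep -E 'tool_pos|^force'; python3 -m pendant '[1,-0.01,0,0,0,0,0,1,-0.02,0,0,0,0,0]' | grep -E 'tool_pos|^force'
```

```text
tool_pos: [579.2, -166.7, 3.2]
force: [-18.2, 1.5, 13.4]
tool_pos: [580.6, -166.6, 3.2]
force: [-15.0, 2.3, 10.4]
tool_pos: [583.0, -166.4, 3.2]
force: [-15.2, 1.5, 11.1]
tool_pos: [585.4, -166.3, 3.2]
force: [-13.6, 1.7, 11.1]
```

```bash
python3 -m pendant '[1,-0.01,0,0,0,0,0,1,-0.02,0,0,0,0,0]' | grep -E 'tool_pos|^force';  python3 -m pendant '[1,-0.01,0,0,0,0,0,1,-0.02,0,0,0,0,0]' | grep -E 'tool_pos|^force'; python3 -m pendant '[1,-0.01,0,0,0,0,0,1,-0.02,0,0,0,0,0]' | grep -E 'tool_pos|^force'
```

```text
tool_pos: [585.6, -166.3, 3.1]
force: [-36.6, 3.2, 29.8]
tool_pos: [585.5, -166.3, 3.0]
force: [-55.0, 3.5, 41.9]
tool_pos: [585.5, -166.3, 3.0]
force: [-72.5, 4.4, 56.9]
```

Seated on the long bar too: it stopped while the force climbed to 72 N. I back off, rise and look.

```bash
python3 -m pendant '[1,0.06,0,0,0,0,0,1,0.2,0,0,0,0,0,1,0.35,0,0,0,0,0,1,0.35,0,-0.4,0,0,0,1,0.35,0,-0.8,0,0,0,1,0.35,0,-1,0,0,0]' | grep -E 'tool_pos|^force' && python3 -m pendant '[1,0,0.4,-0.3,0,0,0,1,0,0.8,-0.6,0,0,0,1,0,1,-0.8,0,0,0,1,0,1,-0.8,0,0,0]' | grep tool_pos && python3 -m pendant '[1,0,0.4,0,0,0,0,1,0,0.8,0,0,0,0,1,0,1,0,0,0,0,1,0,1,0,0,0,0]' | grep tool_pos && python3 -m pendant '[1,0,0.4,0,0,0,0,1,0,0.8,0,0,0,0,1,0,1,0,0,0,0,1,0,1,0,0,0,0]' | grep tool_pos
python3 - <<'E'
from h import *
a=.0676;n=np.array([np.cos(a),np.sin(a)]);t=np.array([-n[1],n[0]]);cor=np.array([692.722,-274.343])
d=cams.get_image('top');print(sensors.observe()['clock'],sensors.observe()['force'])
c,wh,b=cradle(d,(350,178));print(wh,((b-cor)@np.c_[n,t]).round(1).tolist(),((c-cor)@np.c_[n,t]).round(1))
e=cams.get_image('side')['frame'][150:330,260:500];f=d['frame'][130:310,200:440]
cv2.imwrite('pics/fin.png',cv2.convertScaleAbs(cv2.resize(np.vstack([f,e]),None,fx=1.66,fy=1.66,interpolation=cv2.INTER_CUBIC),alpha=1.4))
E
```

```text
tool_pos: [553.5, -168.6, 126.9]
force: [0.4, -0.5, -0.5]
tool_pos: [545.5, -43.8, 223.1]
tool_pos: [535.7, 74.5, 219.2]
tool_pos: [527.4, 193.3, 219.0]
17.25 [-0.47786704  0.31631805 -1.07316547]
(88.08114624023438, 228.197021484375) [[-90.9, 230.3], [-91.0, 2.1], [-2.9, 2.1], [-2.8, 230.3]] [-46.9 116.2]
```

View pics/fin.png

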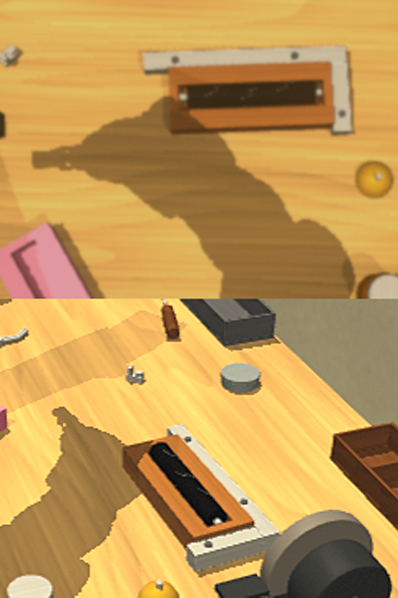

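Measured home to within about 1 mm: centre (−46, 116) against (−45, 115), same yaw. The roller is in place and the neighbours look undisturbed. One pixel is 2 mm, so I check the short-bar contact by feel, with a light nudge on the left end using shut fingers.

```bash
python3 -m pendant '[-1,-0.3,-0.3,0,0,0,0,-1,-0.6,-0.6,0.3,0,0,0,-1,-0.74,-0.9,0.6,0,0,0,-1,-0.74,-0.9,0.8,0,0,0,-1,-0.74,-0.9,0.8,0,0,0]' | grep -E 'tool_pos|gap'
python3 - <<'E'
from h import *
a=.0676;n=np.array([np.cos(a),np.sin(a)]);t=np.array([-n[1],n[0]]);cor=np.array([692.722,-274.343])
T=cor-46*n+265*t;to(*T,10,a+np.pi/2)
E
```

```text
tool_pos: [622.9, 84.3, 119.1]
finger_gap: 12.2
t 17.8 p [622.9  84.3 119.1] yaw 1.6351 j [ -4.  54. -15.  79.  16.  50.  70.] F [-0.9  0.8  0.3] shift [-0.004 -0.81   0.911] wz -0.006
```

```bash
python3 -m pendant '[-1,0,-0.3,0.3,0,0,0,-1,0,-0.5,0.6,0,0,0,-1,0,-0.65,0.8,0,0,0,-1,0,-0.7,0.91,0,0,0,-1,0,-0.7,0.91,0,0,0]' | grep -E 'tool_pos|gap|^force'
python3 -m pendant '[-1,0,-0.05,0,0,0,0,-1,0,-0.1,0,0,0,0,-1,0,-0.13,0,0,0,0,-1,0,-0.15,0,0,0,0,-1,0,-0.15,0,0,0,0]' | grep -E 'tool_pos|gap|^force'
for i in 1; do python3 -m pendant '[-1,0,-0.015,0,0,0,0,-1,0,-0.03,0,0,0,0]' | grep -E 'tool_pos|^force'; done
```

```text
tool_pos: [629.4, 4.8, 14.0]
force: [0.2, 0.6, 0.5]
finger_gap: -0.1
tool_pos: [631.1, -13.0, 14.4]
force: [0.1, 0.3, -0.2]
finger_gap: -0.3
tool_pos: [631.2, -16.2, 14.1]
force: [-0.6, -0.7, 0.8]
```

```bash
python3 -m pendant '[-1,0,-0.03,0,0,0,0,-1,0,-0.06,0,0,0,0,-1,0,-0.08,0,0,0,0,-1,0,-0.09,0,0,0,0]' | grep -E 'tool_pos|^force'; python3 -m pendant '[-1,0,-0.01,0,0,0,0,-1,0,-0.02,0,0,0,0]' | grep -E 'tool_pos|^force';python3 -m pendant '[-1,0,-0.01,0,0,0,0,-1,0,-0.02,0,0,0,0]' | grep -E 'tool_pos|^force'; python3 -m pendant '[-1,0,-0.01,0,0,0,0,-1,0,-0.02,0,0,0,0]' | grep -E 'tool_pos|^force'
```

```text
tool_pos: [631.9, -27.4, 14.1]
force: [0.4, 0.7, 0.1]
tool_pos: [632.1, -29.5, 14.1]
force: [0.5, -0.2, 0.7]
tool_pos: [632.3, -31.9, 14.1]
force: [1.2, -0.5, 0.4]
tool_pos: [632.3, -32.5, 14.1]
force: [-3.2, 12.5, 1.4]
```

```bash
python3 -m pendant '[-1,0,-0.01,0,0,0,0,-1,0,-0.02,0,0,0,0]' | grep -E 'tool_pos|^force';python3 -m pendant '[-1,0,-0.01,0,0,0,0,-1,0,-0.01,0,0,0,0]' | grep -E 'tool_pos|^force'
```

```text
tool_pos: [632.3, -32.7, 14.2]
force: [-4.3, 23.4, 2.9]
tool_pos: [632.3, -32.7, 14.2]
force: [-5.1, 24.9, 4.0]
```

It does not move under 25 N, so it was already against the short bar. I clear the arm and check once more.

```bash
python3 -m pendant '[-1,0,0.1,0,0,0,0,-1,0,0.35,0,0,0,0,-1,0,0.5,-0.2,0,0,0,-1,0,0.5,-0.6,0,0,0,-1,0,0.5,-1,0,0,0,-1,0,0.5,-1,0,0,0]' | grep -E 'tool_pos|^force' && python3 -m pendant '[-1,0.3,0.4,-0.3,0,0,0,-1,0.6,0.8,-0.6,0,0,0,-1,0.7,1,-0.8,0,0,0,-1,0.7,1,-0.8,0,0,0,-1,0.7,1,-0.8,0,0,0]' | grep tool_pos
python3 - <<'E'
from h import *
a=.0676;n=np.array([np.cos(a),np.sin(a)]);t=np.array([-n[1],n[0]]);cor=np.array([692.722,-274.343])
d=cams.get_image('top')
c,wh,b=cradle(d,(350,178));print(wh,((b-cor)@np.c_[n,t]).round(1).tolist())
from rig import env;s=sensors.observe();print(s['clock'],s['force']);print(env.job_done())
E
```

```text
tool_pos: [630.9, 22.4, 140.1]
force: [0.6, -0.4, -1.2]
tool_pos: [535.7, 138.9, 232.4]
(88.07819366455078, 228.27569580078125) [[-91.0, 230.3], [-91.0, 2.0], [-2.9, 2.0], [-2.9, 230.3]]
21.55 [ 0.29344695 -1.61289779 -0.84249709]
the job is handed in; nothing more can be done
None
```

The cradle, with the roller untouched in it, is flush against the long bar and the short bar, the arm is clear, and I handed the job in at 21.6 s; the pushes felt both bars, and the last camera measurement put the cradle within about 1 mm of home.

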